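# Kit the harness connectors into the foam tray

## Task

Kit one cable harness: put the four in-line connectors - the circular one, the square block housing, the short slim housing and the long fuse holder - into the foam tray, each in the pocket of its own outline, standing upright as they do now, flat on the pocket floor. Leave the two panel-mount look-alikes, those with mounting flanges, where they are on the mat.

Things in the scene. Friction and masses are not known exactly. Their poses are not given: they have to be found in the camera images.
- circular: In-line circular connector, black, standing upright on its mating face, no flange: knurled coupling ring 37 mm diameter from 0 to 24 mm height (grip it there), shell 29 mm to 34 mm, clamp nut 25 mm to the top at 44 mm. Rests on a fixed 2 mm mat on the bench. Origin: centre of its underside; z up as it stands at the start. About 55 g.
- square_housing: In-line twelve-way housing, black, plain block without ears: 46 (x) x 46 (y) x 30 mm high, small latch ridge on top (to 32 mm). Rests on a fixed 2 mm mat on the bench. Origin: centre of its underside; z up as it stands at the start. About 45 g.
- short_housing: In-line two-way housing, black, slim and short: 48 (x, its length) x 22 (y) x 24 mm high, latch on top to 26 mm. Rests on a fixed 2 mm mat on the bench. Origin: centre of its underside; z up as it stands at the start. About 22 g.
- fuse_holder: In-line fuse holder, black, slim and long: 84 mm overall along x; the middle 50 mm is a block 20 (y) x 24 mm high, with smaller stepped wire boots at both ends. Rests on a fixed 2 mm mat on the bench. Origin: centre of its underside; z up as it stands at the start. About 35 g.
- flanged_circular: Look-alike, panel-mount: the same circular connector, but with a square 52 x 52 x 4 mm mounting flange at 18 to 22 mm height, four pale screw holes. Upright, 44 mm tall. Rests on a fixed 2 mm mat on the bench. Origin: centre of its underside; z up as it stands at the start. To be left where it stands.
- flanged_square: Look-alike, panel-mount: the same 46 x 46 x 30 mm block, but with a mounting flange across it, 80 (y) x 9 (x) x 34 mm high, whose ears stick out 17 mm on both sides (along y). Rests on a fixed 2 mm mat on the bench. Origin: centre of its underside; z up as it stands at the start. To be left where it lies.
- nest_round: Fixed foam nest block in the kitting tray, 112 (x) x 88 (y) x 14 mm, dark grey with a pale pocket floor. Origin: centre of its underside, z up. Pocket in its middle, floor 5 mm and rim 14 mm above the origin, round, 54 mm diameter: for the circular connector. The four blocks sit 2 x 2, in any arrangement, in a fixed grey tray whose rim is 22 mm above the bench.
- nest_square: Fixed foam nest block in the kitting tray, 112 (x) x 88 (y) x 14 mm, dark grey with a pale pocket floor. Origin: centre of its underside, z up. Pocket in its middle, floor 5 mm and rim 14 mm above the origin, square, 62 x 62 mm: for the square housing. All four blocks have the same yaw; centres 114 mm apart along x, 90 mm along y.
- nest_short: Fixed foam nest block in the kitting tray, 112 (x) x 88 (y) x 14 mm, dark grey with a pale pocket floor. Origin: centre of its underside, z up. Pocket in its middle, floor 5 mm and rim 14 mm above the origin, oblong, 64 (x) x 38 (y) mm: for the short two-way housing, its length along x. Every part has 8 mm play all round in its pocket.
- nest_long: Fixed foam nest block in the kitting tray, 112 (x) x 88 (y) x 14 mm, dark grey with a pale pocket floor. Origin: centre of its underside, z up. Pocket in its middle, floor 5 mm and rim 14 mm above the origin, long slot, 100 (x) x 36 (y) mm: for the fuse holder, its length along x. No room for fingers inside any pocket.
There are look-alikes about, which are no part of the job. What is shaped like the nest_short but brown or pink is not meant.

How it is judged:
At the end, for the whole second after the job is handed in: Each in-line connector is within 15 mm (horizontally, origin to origin) of its own nest's centre, its underside no more than 2.5 mm above the pocket floor, within 0.06 rad of upright, and at rest; both flanged look-alikes are within 20 mm of where they started and within 0.1 rad of upright (horizontal distance between circular and nest_round below 0.015 m and z of circular in the frame of nest_round below 0.0075 m and angle between each of circular, square_housing, short_housing, fuse_holder's own z axis and vertical below 0.06 rad and linear speed of each of circular, square_housing, short_housing, fuse_holder below 0.01 m/s and horizontal distance between square_housing and nest_square below 0.015 m and z of square_housing in the frame of nest_square below 0.0075 m and horizontal distance between short_housing and nest_short below 0.015 m and z of short_housing in the frame of nest_short below 0.0075 m and horizontal distance between fuse_holder and nest_long below 0.015 m and z of fuse_holder in the frame of nest_long below 0.0075 m and distance of each of flanged_circular, flanged_square from where it was at the start of the episode below 0.02 m and angle between each of flanged_circular, flanged_square's own z axis and vertical below 0.1 rad); the robot touches nothing.
It also fails if it takes over 104 s, if anything falls off the work surface, if the arm or the gripper's body presses on something with over 40 N, if the wrist force passes 120 N, or if a joint passes its speed limit or range.

## Robot

A 6-joint arm with a two-finger parallel gripper is mounted at the origin on the work surface. World frame = base frame: x ahead of the robot, y to its left, z up, the work surface at z = 0. Lengths are in m, angles in rad, forces in N, time in s.
With the tool pointing down it reaches from about 0.375 to 0.975 m from the base axis. Payload 3.8 kg.
Tool frame: the origin (TCP) lies midway between the tips of the shut fingers; the grasp point (between the pads) lies 19 mm behind it; z points along the fingers, y is the line along which they close (so a half turn about z gives the same grasp; the last joint's range is limited). The gripper opens to 88 mm and grips with 3 to 60 N. Pads are 18 mm wide; open, the fingers measure 123 mm over their backs; the gripper's body (75 mm by 187 mm) begins 45 mm behind the grasp point.
Start: joints at [-1.372, 0.264, 1.604, -0, 1.274, -0.037], TCP at [0.158, -0.656, 0.205] pointing down, gripper open.
Joint ranges: [-2.63, 2.63], [-0.94, 2.18], [0.31, 2.57], [-1.31, 4.45], [0, 2.66], [-2.55, 2.55]. Speed limits (rad/s): [2.57, 2.57, 3.14, 3.14, 3.14, 3.14].

## Interface

Orientations are given as a rotation vector (axis times angle).
In Python, from cell import manip, inverse_kinematics, cams, order gives the robot as it stands. Calls block until the motion is done:
- manip.move_pose(position, orientation): joint-space move of the TCP to a pose.
- manip.move_linear(position, rate=0.15, rot=None): straight line of the TCP; rot=None keeps the orientation; rate is the mean speed in m/s.
- manip.set_joints(angles): joint-space move.
- manip.set_gripper(opening, force=None): finger opening in m; force is the grip in N (None keeps the last); returns when the fingers have stopped.
- manip.dwell(seconds).
- inverse_kinematics(position, orientation): joint angles nearest the present ones, or None.
- manip.state(): the state.
- cams.capture(name): name is "scene" or "top" or "wrist"; returns a dict with "image" (420x560x3 uint8, blue, green, red), "z_map" (420x560 float32, m along the optical axis (not along the pixel's ray), 0 where there is no reading), "intrinsics" (3x3 intrinsics, pixels), "position" and "orientation" of the camera in the world; the wrist camera has in their place "T_tool_cam" (4x4, takes a point from camera to tool coordinates, whose origin is the TCP and whose axes are the flange's). Camera axes: x right, y down, z forward; pixel columns grow to the right and rows downward; lengths in m; the calibration is good to about 2 mm. A picture is of the moment at which its call begins: read the wrist's pose just before it.
A pose or a line that the arm cannot do raises manip.IKError and nothing moves.
- order.close_job(): hands the job in; it is judged then, once.
The state is a dict: "clock": time; "joint_pos": joint angles; "joint_velocities": joint speeds; "tau": joint torques, N m; "tool_pos": TCP position; "tcp_rot": TCP orientation; "contact_force": force on the tool from outside, world axes, zero at the start; "moment": the same for the moment, N m; "gripper_width": finger opening in m; "grasp_force": force on a finger pad.
Only numpy, scipy, OpenCV 4.12 (cv2) and the standard library are available. Lean on these libraries where they do the work, as an engineer would, in place of code of your own. Each camera call takes 0.05 s, during which the arm holds its last target. There are 200 camera calls.

## Working session

There is one attempt and no reset: what is moved stays moved. The work goes in short steps, each a Python script; the robot and the scene stay as the last script left them, time stands still between calls to the robot, and variables do not carry over. Pictures are saved under pics/ and viewed, at most 14 in all, crops included, and the job is handed in when it is done.

```bash
mkdir -p pics; ls; python3 - <<'E'
from cell import manip,cams
import cv2,numpy as np
for n in("top","scene"):
    c=cams.capture(n); cv2.imwrite(f"pics/{n}0.png",c["image"]); np.savez(f"{n}0.npz",**{k:np.array(v) for k,v in c.items()})
    print(n,c["intrinsics"],c["position"],c["orientation"],(c["z_map"]>0).mean())
s=manip.state();print(s)
E
```

```text
pics
top [[495.00575262   0.         289.24929361]
 [  0.         495.00575262 218.93877783]
 [  0.           0.           1.        ]] [0.1960445  0.03869938 1.34966853] [-2.09046851  2.14030303 -0.20328117] 0.995484693877551
scene [[491.09045742   0.         277.39225623]
 [  0.         491.09045742 206.65318313]
 [  0.           0.           1.        ]] [ 1.12617594 -0.17302215  0.94662955] [-2.06478898 -1.49943814  0.49682071] 0.9960374149659864
{'clock': 0.1, 'joint_pos': array([-1.37191815e+00,  2.64661042e-01,  1.60525318e+00, -2.67936533e-05,
        1.27370681e+00, -3.69084118e-02]), 'joint_velocities': array([ 0.000878  , -0.00278495, -0.00151547, -0.00019196,  0.00055837,
       -0.00014665]), 'tau': array([-4.53875064e-04, -5.03617787e+01, -3.58070254e+01,  7.30612362e-02,
        2.32886971e-02, -6.01858301e-05]), 'tool_pos': array([ 0.15752569, -0.65561793,  0.20351539]), 'tcp_rot': array([-3.11777860e+00, -3.69290058e-01,  2.97656609e-04]), 'contact_force': array([ 0.46143732, -0.21594661, -0.48286958]), 'moment': array([-0.03387822, -0.00065198, -0.00011472]), 'grasp_force': 0.0, 'gripper_width': 0.0883420722597247}
```

View pics/top0.png

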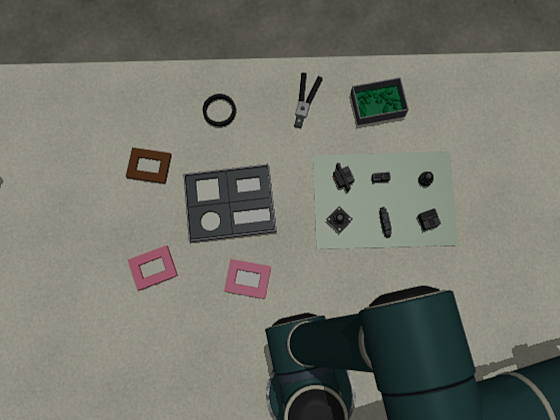

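View pics/scene0.png

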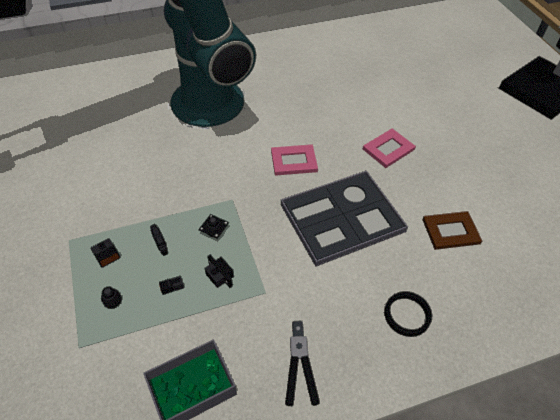

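The top view shows the tray: square pocket (207,189), short (247,185), round (210,221) and long (252,216). On the mat are the flanged square (343,178), short (381,177), circular (426,179), flanged circular (340,220), fuse holder (386,222) and square (428,219). The scene view agrees. Next I get coarse positions from depth, then refine with the wrist camera.

```bash
cat > h.py <<'E'
import numpy as np,cv2
from scipy.spatial.transform import Rotation as R
from cell import manip,cams,inverse_kinematics
def down(yaw):  # tool z down, tool x at yaw, tool y (closing) at yaw-90deg
    return (R.from_euler('z',yaw)*R.from_euler('x',np.pi)).as_rotvec()
def cap(name):
    s=manip.state(); c=dict(cams.capture(name))
    if name=="wrist":
        T=np.eye(4);T[:3,:3]=R.from_rotvec(s["tcp_rot"]).as_matrix();T[:3,3]=s["tool_pos"]
        c["T"]=T@c["T_tool_cam"]
    else:
        T=np.eye(4);T[:3,:3]=R.from_rotvec(np.ravel(c["orientation"])).as_matrix();T[:3,3]=c["position"];c["T"]=T
    return c
def cloud(c):
    z=c["z_map"];K=c["intrinsics"];v,u=np.indices(z.shape)
    P=np.stack([(u-K[0,2])/K[0,0]*z,(v-K[1,2])/K[1,1]*z,z],-1)
    return P@c["T"][:3,:3].T+c["T"][:3,3]
def ray(c,uv,zp):
    K=c["intrinsics"];uv=np.atleast_2d(np.asarray(uv,float))
    d=np.c_[(uv[:,0]-K[0,2])/K[0,0],(uv[:,1]-K[1,2])/K[1,1],np.ones(len(uv))]@c["T"][:3,:3].T
    o=c["T"][:3,3];return o+d*((zp-o[2])/d[:,2])[:,None]
E
python3 - <<'E'
from h import *
for n in("top","scene"):
    d=np.load(f"{n}0.npz");c={k:d[k] for k in d.files}
    T=np.eye(4);T[:3,:3]=R.from_rotvec(c["orientation"]).as_matrix();T[:3,3]=c["position"];c["T"]=T
    P=cloud(c)
    pts=dict(fsq=(343,178),short=(381,177),circ=(426,179),fcirc=(340,220),fuse=(386,222),sq=(428,219),nsq=(207,189),nsh=(247,185),nr=(210,221),nl=(252,216),bench=(290,240),wood=(150,165)) if n=="top" else dict(sq=(105,252),circ=(110,297),fuse=(159,240),short=(171,285),nl=(313,209),nr=(354,194),nsq=(374,222),nsh=(329,238),mat=(130,285))
    for k,(u,v) in pts.items(): print(n,k,P[v,u].round(4))
print(cams.capture("wrist")["T_tool_cam"].round(4))
E
```

```text
top fsq [ 0.5701 -0.1079  0.0333]
top short [ 0.5719 -0.2137  0.0276]
top circ [ 0.5601 -0.3343  0.0385]
top fcirc [ 0.4499 -0.0933  0.0463]
top fuse [ 0.4462 -0.2211  0.021 ]
top sq [ 0.4487 -0.3317  0.0367]
top nsq [0.5545 0.2709 0.0094]
top nsh [0.5626 0.1587 0.0119]
top nr [0.4621 0.261  0.0138]
top nl [0.4753 0.146  0.0045]
top bench [ 0.4062  0.0421 -0.0005]
top wood [0.6299 0.4342 0.0054]
scene sq [ 0.46   -0.3344  0.0324]
scene circ [ 0.5776 -0.3357  0.0386]
scene fuse [ 0.459  -0.2173  0.025 ]
scene short [ 0.5797 -0.2132  0.0242]
scene nl [0.4724 0.1494 0.0116]
scene nr [0.4589 0.2631 0.0109]
scene nsq [0.552  0.2736 0.0107]
scene nsh [0.5635 0.1539 0.0132]
scene mat [ 0.5402 -0.2979  0.0031]
[[-3.000e-04 -9.652e-01 -2.615e-01  6.690e-02]
 [ 1.000e+00 -2.000e-04 -3.000e-04 -1.000e-04]
 [ 3.000e-04 -2.615e-01  9.652e-01 -1.789e-01]
 [ 0.000e+00  0.000e+00  0.000e+00  1.000e+00]]
```

```bash
python3 - <<'E'
from h import *
import pickle
for n,p in(("mat",(0.55,-0.21,0.26)),("tray",(0.56,0.21,0.26))):
    manip.move_pose(p,down(0)); manip.dwell(.3)
    c=cap("wrist"); pickle.dump(c,open(n+".pkl","wb")); cv2.imwrite(f"pics/{n}.png",c["image"])
    s=manip.state();print(s["clock"],s["tool_pos"],s["tcp_rot"],s["joint_pos"].round(2))
E
```

```text
2.6417 [ 0.54988091 -0.21037786  0.25990981] [-3.14155793e+00  1.01457731e-03  2.19186516e-04] [-0.41  0.07  1.72 -0.    1.34  1.16]
4.5417 [0.56022963 0.20936663 0.26001146] [ 3.14157653e+00 -1.67120074e-03  9.01238143e-05] [ 0.32  0.09  1.71 -0.    1.35  1.89]
```

View pics/mat.png

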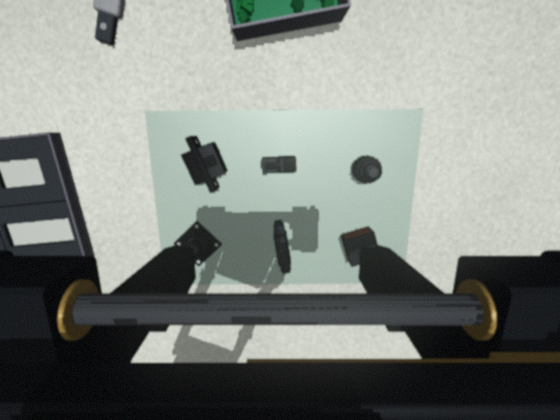

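View pics/tray.png

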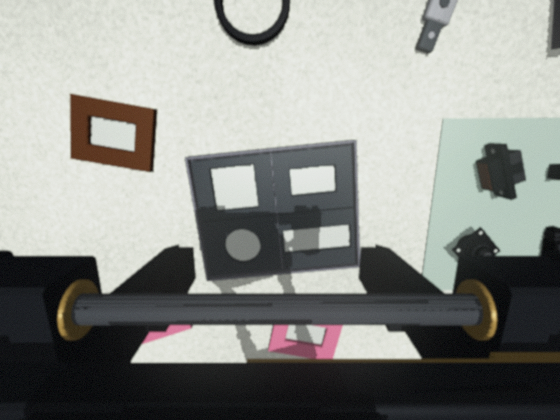

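The gripper hides the near rows: mat parts at rows 145-270, tray at rows 140-280. I'll retake both views from further back and segment by depth height plus darkness.

```bash
python3 - <<'E'
from h import *
import pickle
ims=[]
for n,p in(("tray",(0.46,0.21,0.26)),("mat",(0.45,-0.21,0.26))):
    manip.move_pose(p,down(0)); manip.dwell(.4)
    c=cap("wrist"); pickle.dump(c,open(n+".pkl","wb")); im=c["image"].copy()
    P=cloud(c); g=im.max(2)
    if n=="mat": m=(P[...,2]>0.010)&(P[...,2]<0.06)&(P[...,0]<.66)&(P[...,1]<0)&(P[...,0]>.38)
    else: m=(g>110)&(P[...,0]>.38)&(P[...,0]<.65)&(P[...,1]>.05)&(P[...,1]<.36)
    m=m.astype(np.uint8); m[250:]=0
    if n=="tray": m=cv2.morphologyEx(m,cv2.MORPH_OPEN,np.ones((3,3)))
    k,l,st,ce=cv2.connectedComponentsWithStats(m)
    for i in range(1,k):
        if st[i,4]<150: continue
        q=P[l==i]; rr=cv2.minAreaRect(q[:,:2].astype(np.float32)*1000)
        print(n,st[i],ce[i].round(1),"z",np.percentile(q[:,2],[5,50,95]).round(4),[np.round(x,1) for x in rr])
        cv2.drawContours(im,cv2.findContours((l==i).astype(np.uint8),0,1)[0],-1,(0,0,255),1)
    ims.append(im[:260])
print(manip.state()["clock"])
cv2.imwrite("pics/seg.png",cv2.vconcat(ims))
E
```

```text
tray [  164    37   234   194 18217] [285.1 118.9] z [-0.0026 -0.0011  0.0204] [array([515., 205.]), array([310. , 269.9]), np.float64(90.0)]
tray [ 207   67  150   75 7647] [284.3 104.2] z [0.0071 0.0154 0.0179] [array([560.2, 202.9]), array([ 80.9, 201. ]), np.float64(5.6)]
tray [ 283  156   72   33 1857] [318.9 172.4] z [0.0069 0.0084 0.0149] [array([492.9, 153.7]), array([ 79.5, 105.7]), np.float64(5.4)]
tray [ 222  162   38   37 1125] [240.8 179.9] z [0.007  0.0084 0.0134] [array([475.5, 240.2]), array([ 54.5, 107.2]), np.float64(33.0)]
mat [ 175   52   49   66 1805] [198.8  84.9] z [0.0194 0.0307 0.0354] [array([ 575.9, -108.7]), array([79.4, 46.9]), np.float64(21.7)]
mat [261  78  38  20 690] [279.3  87.6] z [0.021  0.0246 0.0271] [array([ 574.1, -212.8]), array([22. , 48.6]), np.float64(2.3)]
mat [358  78  32  32 783] [373.6  93.6] z [0.017  0.0348 0.0458] [array([ 566. , -336.1]), array([38.3, 35.7]), np.float64(30.1)]
mat [ 167  151   52   51 1359] [192.7 176.3] z [0.0217 0.0235 0.0453] [array([457. , -90.8]), array([51.9, 52.6]), np.float64(43.7)]
mat [274 153  18  59 732] [282.4 182.1] z [0.0167 0.0245 0.0265] [array([ 447.3, -217.7]), array([84., 20.]), np.float64(9.2)]
mat [ 346  161   41   41 1218] [366.3 180.7] z [0.0175 0.0301 0.0325] [array([ 450.9, -336.2]), array([46.7, 46.1]), np.float64(17.8)]
7.475
```

View pics/seg.png

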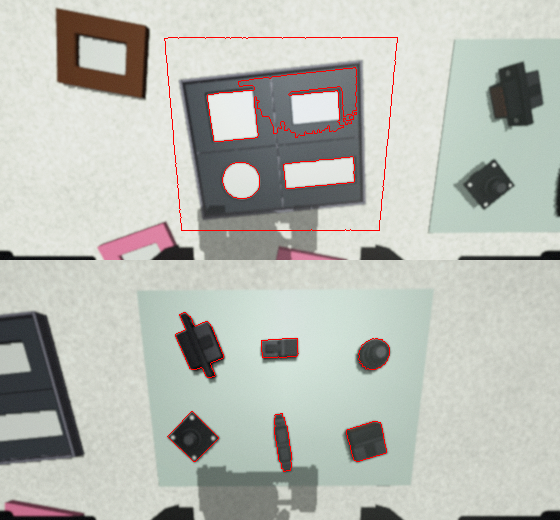

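The mat parts segment cleanly. The tray threshold was too low, so I refit the pale pocket floors from the saved image.

```bash
python3 - <<'E'
from h import *
import pickle,json
c=pickle.load(open("tray.pkl","rb"));im=c["image"];P=cloud(c)
for nm,(u,v) in dict(rimmid=(272,140),bench=(400,120),rimtray=(300,72)).items(): print(nm,np.median(P[v-3:v+4,u-3:u+4].reshape(-1,3),0).round(4))
g=im.min(2);C={}
for nm,(u,v) in dict(nsq=(232,116),nsh=(315,107),nr=(240,180),nl=(319,172)).items():
    m=(g>150).astype(np.uint8); 
    k,l,st,ce=cv2.connectedComponentsWithStats(m)
    i=l[v,u]; q=ray(c,np.argwhere(l==i)[:,::-1],0.0085)
    r=cv2.minAreaRect((q[:,:2]*1000).astype(np.float32)); C[nm]=np.array(r[0])
    print(nm,st[i,4],[np.round(x,1) for x in r],q.mean(0).round(4),np.median(P[l==i][:,2]).round(4))
dx=((C["nsq"]-C["nsh"])+(C["nr"]-C["nl"]))/2; dy=((C["nsq"]-C["nr"])+(C["nsh"]-C["nl"]))/2
print(dx,np.hypot(*dx),np.degrees(np.arctan2(dx[1],dx[0])),dy,np.hypot(*dy),np.degrees(np.arctan2(dy[1],dy[0])),sum(C.values())/4)
E
```

```text
rimmid [0.5175 0.2166 0.0168]
bench [ 0.5445  0.0354 -0.0013]
rimtray [0.6038 0.1796 0.0164]
nsq 2112 [array([549.8, 271.2]), array([62.1, 62.3]), np.float64(5.5)] [0.5503 0.2712 0.0085] 0.0083
nsh 1365 [array([560.9, 157.5]), array([37.8, 64.6]), np.float64(5.6)] [0.561  0.1576 0.0085] 0.0083
nr 1041 [array([459.5, 262.3]), array([52.8, 51.4]), np.float64(90.0)] [0.4604 0.2626 0.0085] 0.0084
nl 1697 [array([471.5, 149.1]), array([ 36. , 100.2]), np.float64(5.7)] [0.4716 0.1488 0.0085] 0.0083
[-11.54541016 113.44510651] 114.03108648922277 95.81103569762418 [89.85443115  8.62465668] 90.26739998754616 5.482725651499863 [510.43972778 210.05913925]
```

Pocket fits match the nominal sizes and spacing (114.0 and 90.3 mm), with the tray yaw at 95.6°. First pick is the fuse holder.

```bash
cat >> h.py <<'E'
H=0.013; MAT=0.002
def pick(xy,yaw,w):
    manip.set_gripper(min(.086,w+.03)); manip.move_pose([*xy,.12],down(yaw))
    manip.move_linear([*xy,MAT+H],rate=.12); manip.set_gripper(0,20)
    s=manip.state();print("grip",s["gripper_width"].round(4),s["grasp_force"])
    manip.move_linear([*xy,.13],rate=.12)
    s=manip.state();print("lift",s["gripper_width"].round(4),s["grasp_force"],s["contact_force"].round(2),s["clock"])
    return s["gripper_width"]
def place(xy,yaw,w):
    manip.move_pose([*xy,.13],down(yaw)); manip.move_linear([*xy,.016+H],rate=.12); manip.dwell(.3)
    f0=manip.state()["contact_force"][2]
    for b in np.arange(.0125,.0072,-.001):
        manip.move_linear([*xy,b+H],rate=.02); f=manip.state()["contact_force"][2]-f0
        if abs(f)>1.5: break
    print("down",b,f)
    manip.set_gripper(w+.012); manip.move_linear([*xy,.13],rate=.15)
    print("clock",manip.state()["clock"])
E
python3 - <<'E'
from h import *
r=np.radians
w=pick((.4473,-.2177),r(9.2),.020)
if w>.015: place((.4715,.1490),r(95.6),w)
E
```

```text
Traceback (most recent call last):
  File "h.py", line 26, in pick
    s=manip.state();print("grip",s["gripper_width"].round(4),s["grasp_force"])
                                 ^^^^^^^^^^^^^^^^^^^^^^^^
AttributeError: 'float' object has no attribute 'round'
```

```bash
sed -i 's/s\["gripper_width"\].round(4)/round(s["gripper_width"],4)/' h.py
python3 - <<'E'
from h import *
r=np.radians
s=manip.state();print(s["gripper_width"],s["grasp_force"],s["tool_pos"],s["clock"])
w=s["gripper_width"]
if w>.015:
    manip.move_linear([.4473,-.2177,.13],rate=.12)
    s=manip.state();print(s["gripper_width"],s["grasp_force"],s["contact_force"])
    if s["gripper_width"]>.015: 
        place((.4715,.1490),r(95.6),w)
        manip.move_pose((0.46,0.21,0.26),down(0));manip.dwell(.3);c=cap("wrist");cv2.imwrite("pics/p1.png",c["image"][:260])
E
```

```text
0.0005099118408194832 0.0 [ 0.44727999 -0.21768815  0.0149623 ] 10.65
```

The fingers shut on nothing, so I lift and look.

```bash
python3 - <<'E'
from h import *
s=manip.state();print(s["contact_force"])
c=cap("scene");cv2.imwrite("pics/s1.png",cv2.resize(c["image"][180:360,40:300],None,fx=2.5,fy=2.5,interpolation=cv2.INTER_CUBIC))
E
```

```text
[ 0.42342745 -0.56103217 -0.39684695]
```

View pics/s1.png

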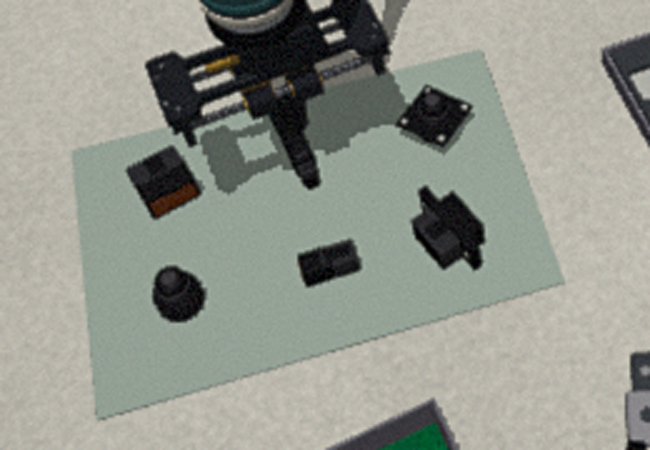

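The fuse holder is visible at about (312,180), just in front of the shut fingers at (290,120). I back off and re-measure the mat.

```bash
cat >> h.py <<'E'
def mat(name):
    manip.move_pose((.45,-.21,.26),down(0)); manip.dwell(.4)
    c=cap("wrist");P=cloud(c)
    m=((P[...,2]>0.010)&(P[...,2]<0.06)&(P[...,0]<.66)&(P[...,1]<0)&(P[...,0]>.38)).astype(np.uint8); m[250:]=0
    k,l,st,ce=cv2.connectedComponentsWithStats(m);out=[]
    for i in range(1,k):
        if st[i,4]<150: continue
        q=P[l==i]; rr=cv2.minAreaRect(q[:,:2].astype(np.float32)*1000)
        print(ce[i].round(),"z",np.percentile(q[:,2],[5,50,95]).round(4),[np.round(x,1) for x in rr])
    cv2.imwrite(f"pics/{name}.png",c["image"]); return c,P
E
python3 - <<'E'
from h import *
manip.move_linear([.4473,-.2177,.13]); 
c,P=mat("m2"); print(manip.state()["clock"])
for u in range(279,287): print((1000*P[150:214:3,u,2]).round(0).astype(int))
cv2.imwrite("pics/m2c.png",cv2.resize(c["image"][140:340,180:380],None,fx=3,fy=3,interpolation=cv2.INTER_CUBIC))
E
```

```text
[198.  84.] z [0.0199 0.0306 0.0354] [array([ 576.2, -108.7]), array([80. , 46.7]), np.float64(21.5)]
[279.  87.] z [0.0207 0.0245 0.027 ] [array([ 574.2, -213. ]), array([22.1, 48.6]), np.float64(1.7)]
[374.  93.] z [0.0163 0.0347 0.0458] [array([ 566.1, -335.4]), array([38.4, 34.5]), np.float64(17.3)]
[193. 176.] z [0.0216 0.0236 0.0454] [array([457.2, -90.7]), array([51.8, 52.3]), np.float64(43.7)]
[282. 181.] z [0.017  0.0244 0.0265] [array([ 447.4, -217.8]), array([83.5, 19.9]), np.float64(9.1)]
[367. 180.] z [0.0174 0.03   0.0327] [array([ 450.7, -336.1]), array([47.2, 46.1]), np.float64(17.4)]
12.65
[ 1 17 15 20 21 19 25 24 26 26 27 25 26 25 24 25 26  0  1  0  0  2]
[ 0 16 16 21 22 21 25 26 25 24 26 25 27 25 25 25 27 23  0  1  0  2]
[ 2 17 16 20 21 20 26 28 26 27 25 26 25 26 26 26 26 20 20 20  1  1]
[ 3 17 18 20 20 21 26 27 26 25 26 26 25 25 26 27 24 20 21 21  1  2]
[ 1  1 19 22 22 23 25 26 26 25 24 25 26 26 24 25 26 21 22 20 17 -1]
[-1  1 16 20 20 23 27 25 26 26 26 25 24 25 27 25 25 21 21 20 16  1]
[ 1  1  1  1 19 23 25 25 26 26 25 25 27 26 24 25 25 23 22 20 16  0]
[ 1  0  1  1 -1 23 26 24 26 25 25 24 26 25 25 25 25 20 22 20 17  1]
```

View pics/m2c.png

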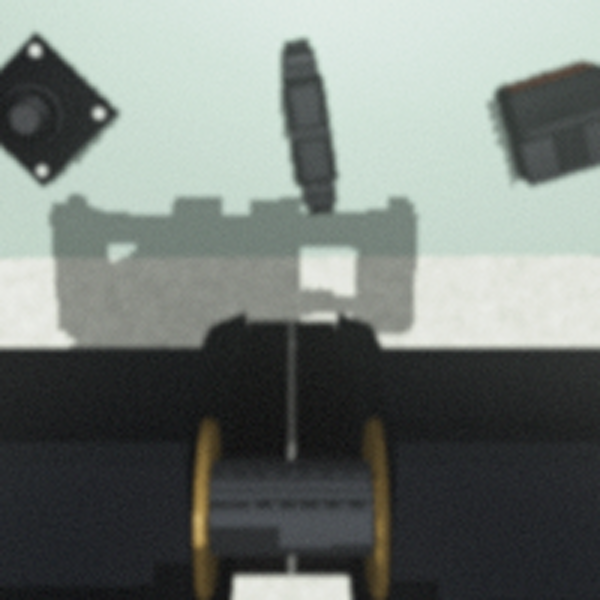

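The fuse holder hasn't moved (447.4, -217.8), so the fingers shut above it. I measure where the fingertips really are from the wrist depth map.

```bash
python3 - <<'E'
from h import *
c=cap("wrist");s=manip.state();print(c["intrinsics"],s["tool_pos"],s["gripper_width"])
z=c["z_map"];K=c["intrinsics"];v,u=np.indices(z.shape)
Q=np.stack([(u-K[0,2])/K[0,0]*z,(v-K[1,2])/K[1,1]*z,z,np.ones_like(z)],-1)@c["T_tool_cam"].T
for uu in(255,270,290):
  for vv in range(240,345,6): print(uu,vv,(Q[vv,uu,:3]*1000).round(1), z[vv,uu].round(3))
E
```

```text
[[296.41668213   0.         276.73412537]
 [  0.         296.41668213 212.99332324]
 [  0.           0.           1.        ]] [ 0.44979279 -0.20992492  0.25947916] 0.0004528825834803149
255 240 [-96.2 -34.4 260.4] 0.467
255 246 [ 10.4 -11.4 -35.6] 0.153
255 252 [ 10.7 -10.7 -44.3] 0.145
255 258 [ 10.7 -10.2 -51.5] 0.138
255 264 [ 10.2  -9.9 -56.9] 0.133
255 270 [ 10.9  -9.3 -64.4] 0.125
255 276 [ 10.5  -9.  -69.1] 0.121
255 282 [ 10.6  -8.6 -74.3] 0.116
255 288 [ 10.7  -8.3 -79.1] 0.111
255 294 [  27.1   -5.7 -111.3] 0.076
255 300 [  26.1   -5.6 -112.4] 0.075
255 306 [  25.5   -5.5 -114.2] 0.073
255 312 [  24.1   -5.5 -114.6] 0.073
255 318 [  22.6   -5.5 -114.9] 0.073
255 324 [  20.    -5.6 -113.7] 0.075
255 330 [ -0.3  -7.8 -88.9] 0.105
255 336 [ -2.5  -7.8 -89.2] 0.105
255 342 [ -5.4  -7.9 -88.6] 0.106
270 240 [-96.  -10.8 259.7] 0.466
270 246 [  9.2  -3.7 -32.6] 0.156
270 252 [  9.1  -3.5 -40.4] 0.149
270 258 [  9.2  -3.3 -48.2] 0.141
270 264 [  9.1  -3.2 -54.5] 0.135
270 270 [  8.9  -3.1 -60.3] 0.13
270 276 [  9.   -3.  -66.1] 0.124
270 282 [  9.4  -2.8 -72. ] 0.118
270 288 [  9
[... 286 characters left out ...]
[-272.8  -11.9  260.5] 0.513
270 342 [-285.9  -12.   261.7] 0.518
290 240 [-96.8  20.7 261.9] 0.468
290 246 [  8.7   6.9 -31.5] 0.158
290 252 [  9.1   6.5 -40.6] 0.149
290 258 [  9.1   6.2 -47.8] 0.142
290 264 [  9.4   5.9 -55.1] 0.135
290 270 [  8.9   5.7 -60.3] 0.13
290 276 [  9.2   5.4 -66.5] 0.124
290 282 [  9.3   5.2 -71.8] 0.118
290 288 [  9.6   4.9 -77. ] 0.113
290 294 [  26.6    3.3 -110.5] 0.077
290 300 [  26.4    3.2 -112.9] 0.074
290 306 [  25.8    3.1 -114.6] 0.073
290 312 [  24.2    3.2 -114.8] 0.073
290 318 [  23.1    3.1 -115.6] 0.073
290 324 [  20.1    3.2 -113.8] 0.075
290 330 [ -8.    5.1 -78.5] 0.117
290 336 [-272.4   22.7  260.1] 0.513
290 342 [-284.4   22.8  259.8] 0.515
```

The real fingertips end about 30 mm behind the reported TCP. Bench depth agrees with the TCP height, so the camera calibration is sound and the stated tool length isn't. I measure that offset exactly with the fingers open and closed.

```bash
python3 - <<'E'
from h import *
for w in(0,.05):
    if w: manip.set_gripper(w); manip.dwell(.1)
    c=cap("wrist");z=c["z_map"];K=c["intrinsics"];v,u=np.indices(z.shape)
    Q=(np.stack([(u-K[0,2])/K[0,0]*z,(v-K[1,2])/K[1,1]*z,z,np.ones_like(z)],-1)@c["T_tool_cam"].T)[...,:3]*1000
    m=(z>.1)&(z<.2)&(Q[...,2]>-60)
    print(w,m.sum(),"x",np.percentile(Q[m][:,0],[1,50,99]).round(1),"y",np.percentile(Q[m][:,1],[0,1,99,100]).round(1),"z max",np.percentile(Q[m][:,2],[90,95,99,100]).round(1))
    r=np.where(m.any(1))[0];print(r.min(),Q[r.min()][m[r.min()]].round(1)[::6].tolist())
print(manip.state()["clock"])
E
```

```text
0 1348 x [-3.5  9.4 11.2] y [-14.8 -13.4  12.9  14.2] z max [-37.  -34.9 -32.7 -31.8]
244 [[10.6, -9.4, -33.3]]
0.05 2203 x [-7.7  9.1 11.1] y [-40.4 -39.   38.6  39.6] z max [-36.8 -34.6 -32.8 -31.7]
244 [[10.7, -34.0, -33.6]]
13.75
```

The tips are 31 ± 1 mm behind the nominal TCP, with the fingers centred laterally. I apply a 30 mm correction and retry.

```bash
sed -i 's/^H=0.013;/H=0.013-0.030;/; s/,\.13\]/,.09]/g; s/,\.12\],down/,.09],down/' h.py; sed -i 's/; manip.set_gripper(0,20)/; print("z",manip.state()["contact_force"][2]); manip.set_gripper(0,20)/' h.py
python3 - <<'E'
from h import *
r=np.radians
w=pick((.4473,-.2177),r(9.2),.020)
if w>.015: place((.4715,.1490),r(95.6),w)
manip.move_pose((0.46,0.21,0.26),down(0));manip.dwell(.3);c=cap("wrist");cv2.imwrite("pics/p1.png",c["image"][:260])
E
```

```text
z -0.12550400803006684
grip 0.0198 20.000376105308533
lift 0.0194 19.99990850687027 [-0.45  0.55 -0.6 ] 17.2917
down 0.008499999999999997 5.632174937869838
clock 22.3833
```

View pics/p1.png

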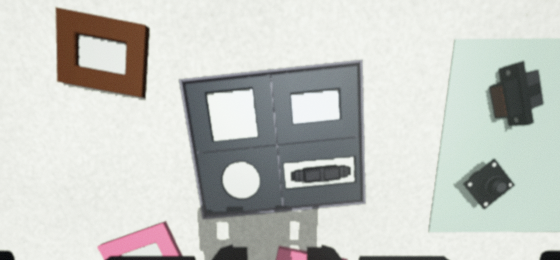

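The fuse holder lies centred in the long slot at about (320,173). Now the other three, stopping if a grip fails.

```bash
python3 - <<'E'
from h import *
r=np.radians
for n,p,py,w0,t,ty in(("short",(.5742,-.2130),92,.022,(.5609,.1575),95.6),
                      ("square",(.4508,-.3361),17.6,.046,(.5500,.2712),5.6),
                      ("circ",(.5660,-.3357),0,.037,(.4602,.2624),5.6)):
    print(n);w=pick(p,r(py),w0)
    if abs(w-w0)>.004: print("BAD");break
    place(t,r(ty),w)
manip.move_pose((0.46,0.21,0.26),down(0));manip.dwell(.3);c=cap("wrist");P=cloud(c)
for n,(u,v) in dict(sq=(232,116),sh=(315,107),ci=(240,180),fu=(319,172)).items():
    a=P[v-22:v+23,u-36:u+37].reshape(-1,3); print(n,np.percentile(a[:,2],[50,90,98]).round(4))
d=cap("wrist")
cv2.imwrite("pics/p2.png",c["image"][:260])
mat("m3"); print(manip.state()["clock"])
E
```

```text
short
z 0.4285097666311463
grip 0.0213 19.997006747871637
lift 0.0216 19.99546989798546 [-0.45  0.05 -0.1 ] 29.4583
down 0.008499999999999997 5.3383591283738525
clock 34.5667
square
z 0.23006375138884866
grip 0.046 19.999555349349976
lift 0.0454 19.99896615743637 [ 0.59 -0.01 -0.78] 39.7667
down 0.008499999999999997 6.5980117770599485
clock 45.6833
circ
z 1.2588654603511893
grip 0.036 20.00042349100113
lift 0.0359 19.99988079071045 [ 0.19 -1.12 -1.44] 50.8333
down 0.008499999999999997 8.17463103011907
clock 56.7333
sq [0.0175 0.0384 0.0399]
sh [0.0167 0.0317 0.0337]
ci [0.0169 0.042  0.0526]
fu [0.0167 0.0318 0.0332]
[199.  85.] z [0.0196 0.0306 0.0353] [array([ 576.1, -108.6]), array([79.8, 46.8]), np.float64(21.4)]
[193. 176.] z [0.0216 0.0235 0.0453] [array([457.1, -90.9]), array([51.9, 52.1]), np.float64(43.8)]
59.875
```

View pics/p2.png

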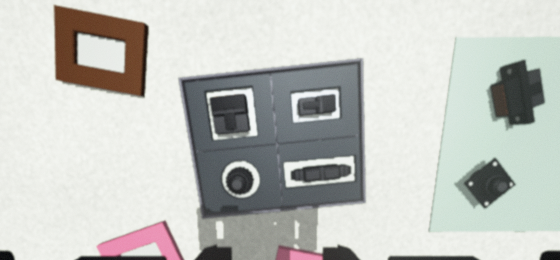

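All four sit in their pockets with pale floor showing all round: square (232,114), short (318,104), circular (239,179) and fuse holder (320,173). Their heights match lying flat, and the look-alikes haven't moved.

```bash
python3 -c "
from cell import order,manip
manip.dwell(.2);print(order.close_job(),manip.state()['clock'])"
```

```text
the job is handed in; nothing more can be done
the job is handed in; nothing more can be done
```

The job is handed in: all four connectors are upright and flat in their own pockets and both flanged look-alikes are unmoved, at about 60 s; the first grasp missed because the fingertips sit about 30 mm behind the stated TCP, so I corrected for that.

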